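Load the pressing board with its ring weights

ROBOT

A 6-joint arm with a two-finger parallel gripper is mounted at the origin on the work surface; the furniture and walls round the work are solid. World frame = base frame: x ahead of the robot, y to its left, z up, the work surface at z = 0. Lengths are in m, angles in rad, forces in N, time in s.
With the tool pointing down it reaches from about 0.425 to 0.925 m from the base axis. Payload 12.5 kg.
Tool frame: the origin (TCP) lies at the very end of the fingers, on their centre line; the grasp point (between the pads) lies robot.grasp_offset behind it (robot.grasp_offset is the distance from the TCP to the grasp point, in m); z points along the fingers, y is the direction in which the jaws open and shut (so a half turn about z gives the same grasp; the last joint's range is limited). The gripper opens to 85 mm and grips with 20 to 120 N. Pads are 22 mm wide; open, the fingers measure 114 mm over their backs; the gripper's body (76 mm by 85 mm) begins 54 mm behind the grasp point. The pads swing forward as they close: fully open they stand 13 mm farther back than shut.
Start: joints at [1.162, 0.491, 1.559, -0, 1.092, -0.106], TCP at [0.186, 0.597, 0.231] pointing down, gripper open.
Joint ranges: [-3.1, 3.1], [-0.84, 2.19], [0.05, 2.79], [-1.13, 4.28], [0.06, 2.93], [-2.69, 2.69]. Speed limits (rad/s): [2.22, 2.22, 2.79, 3.14, 3.14, 3.14].

INTERFACE

Orientations are given as [roll, pitch, yaw] about the fixed x, y, z axes, in that order (R = Rz(yaw) Ry(pitch) Rx(roll)).
In Python, from plant import robot, vision, models gives the robot as it stands.
- The arm moves only by the shell command python3 -m crank 'ROWS' [OPENING] [FORCE]. ROWS is JSON, one flat list of numbers, 4 for each row, row after row: the shift along the tool's x, y, z in m, then the turn about the tool's z in degrees. In form: [dx, dy, dz, twist, dx, dy, dz, twist, ...]. A call has 1 to 12 rows; each row is the pose to reach, as a shift and turn from the pose commanded when the call began, along the tool's axes at that moment; what a row does not reach only later rows make up. A row lasts 1/8 s, in which the tool goes at most 62.5 mm and 10.7 degrees, less where a joint would pass 70% of its speed; a pose out of reach is approached as far as the arm can. A call with a gripper value outside its range is refused whole. OPENING is the opening, from 0 (shut) to 1 (fully open), set as the call begins (- or left out, the last holds). The fingers move at their own pace and stop on an object; FORCE is the grip in N (left out, the last holds). Time passes only in rows, so rows that repeat a pose let the fingers close. It gives the time, the measured TCP pose, the force and the opening at its end, in the units of the state.
- robot.read_state(): the state, without advancing time (a new reading comes with each control period).
- vision.snapshot(name): name is "scene" or "side" or "wrist"; returns (picture, depth): 384x512x3 uint8, red, green, blue; 384x512 float32, m along the optical axis (not along the pixel's ray), 0 where there is no reading.
- vision.camera_model(name): a dict with "camera_matrix" (3x3 intrinsics, pixels), "origin" and "orientation" of the camera in the world. Camera axes: x right, y down, z forward; pixel columns grow to the right and rows downward; lengths in m; the calibration is good to about 2 mm. The wrist camera is an equidistant fisheye: a pixel r from the principal point sees the ray r / f radians off the axis. A picture is of the moment at which its call begins: read the wrist's pose just before it. camera_model takes no time and is no camera call; for the wrist camera it gives the pose at the moment of the call.
- robot.job_done(): hands the job in, once; it reports no verdict.
Trained networks look in the newest picture that a camera, given by its name, has taken for a name from the list of things; names that differ only in an ending like _2 or _b are one class to them, and where a whole thing is asked for, a point or a joint stands for the part that bears it (a point fixed in the world has none). Each returns a list of dicts, best first, with "score" (0 to 1); they miss things now and then, are a little off and sometimes report something else, mostly with a low value. They report only what shows in the picture. A call takes as long as a camera call. They do not tell look-alikes from the thing itself.
- models.spot_in(camera, target): "at" ([row, column] in pixels, amid what is visible of it).
The state is a dict: "time": time; "qpos": joint angles; "joint_velocities": joint speeds; "tau": joint torques, N m; "tcp_pos": TCP position; "orientation": TCP orientation; "contact_force": force on the tool from outside, world axes, zero at the start; "wrist_torque": the same for the moment, N m; "opening": opening from 0.0 (shut) to 1.0 (fully open).
Only numpy, scipy, OpenCV 4.12 (cv2) and the standard library are available. Lean on these libraries where they do the work, as an engineer would, in place of code of your own. Each camera call takes 0.05 s, during which the arm holds its last target. There are 200 camera calls.

TASK

The booklet under the wooden pressing board needs its weights. Put the wide steel ring down over the board's post until it lies flat on the board, then put the narrow steel ring down the same post until it lies flat on the wide one. Lower them gently rather than dropping them down the post, and leave the wooden knobbed weight where it is.

Things in the scene. Friction and masses are not known exactly. Their poses are not given: they have to be found in the camera images.
- press: Fixed, immovable press: a dark booklet 121 x 92 x 15 mm lying on the table under a wooden board 136 (x) x 106 (y) x 12 mm, with an upright steel post of 12 mm diameter at the board's centre. Origin on the table surface under the post's axis, z up. Board top at z = 27 mm; the post stands 50 mm above the board, its tapered tip at z = 77 mm.
- wide_ring: Wide plain grey steel ring lying flat on the table: outer diameter 62 mm, hole 32 mm right through, 22 mm high, about 0.36 kg. Origin at the centre of its underside, z along its axis, up. Can be gripped across the outside from above.
- narrow_ring: Narrow plain grey steel ring lying flat on the table: outer diameter 44 mm, hole 32 mm right through, 22 mm high, about 0.13 kg. Origin at the centre of its underside, z along its axis, up. Can be gripped across the outside from above.
- knob_weight: Loose pale turned-wood weight, a round foot 52 mm across with a knob, 46 mm high in all, standing near the rings; not needed. Origin at the centre of its underside.
Not all that is in view belongs to the job. Leave any pink look-alike of the narrow_ring alone.

How it is judged:
By the outcome, as a careful person would: the job done as asked, in the order asked, and still so for the second after the job is handed in, with the robot touching nothing.
It also fails if it takes over 64 s, if anything falls off the work surface, if the arm or the gripper's body presses on something with over 40 N, if the wrist force passes 120 N, or if a joint passes its speed limit or range.

## Working session

There is one attempt and no reset: what is moved stays moved. The work goes in short steps, Python scripts to look and compute and a shell command to move; the robot and the scene stay as the last step left them, time stands still between calls to the robot, and variables do not carry over. Pictures are saved under pics/ and viewed, about 8 in all and at most 12, crops included, and the job is handed in when it is done.

```bash
ls; mkdir -p pics; cat > h.py <<'E'
import numpy as np, cv2
from plant import robot, vision, models
from scipy.spatial.transform import Rotation as R
def cm(n):
    c=vision.camera_model(n); o=np.array(c["orientation"],float)
    M=o if o.shape==(3,3) else R.from_euler('xyz',o).as_matrix()
    return np.array(c["camera_matrix"]),np.array(c["origin"]),M
def cloud(n,d,c=None):
    K,o,M=c or cm(n); v,u=np.indices(d.shape)
    x=(u-K[0,2])/K[0,0]; y=(v-K[1,2])/K[1,1]
    if n=="wrist":
        r=np.hypot(x,y); t=np.tan(np.minimum(r,1.5))/np.maximum(r,1e-9); x,y=x*t,y*t
    return np.stack([x*d,y*d,d],-1)@M.T+o
def save(p,n): cv2.imwrite(f"pics/{n}.png",cv2.cvtColor(p,cv2.COLOR_RGB2BGR))
E
python3 - <<'E'
from h import *
s=robot.read_state();print(s,robot.grasp_offset)
print(vision.camera_model("scene"))
P=[]
for n in("scene","side"):
    p,d=vision.snapshot(n);P.append(cv2.resize(p,(400,300)));X=cloud(n,d);save(p,n)
    np.save(n+".npy",X)
    for t in("press","wide_ring","narrow_ring","knob_weight"):
        for q in models.spot_in(n,t)[:3]:
            r,c=map(int,q["at"]);print(n,t,round(q["score"],2),r,c,X[r,c].round(3))
E
```

```text
pics
{'time': 0.0, 'qpos': array([ 1.16238688e+00,  4.91572598e-01,  1.55948728e+00,  1.22279371e-06,
        1.09168874e+00, -1.05573260e-01]), 'joint_velocities': array([-0.00146472,  0.00056708, -0.00024499,  0.00136848, -0.00086594,
       -0.00151708]), 'tau': array([ 5.96606296e-04, -6.18454456e+01, -2.61597884e+01, -1.86310734e-05,
        3.93372713e-03,  1.14292064e-05]), 'tcp_pos': array([0.18625892, 0.59634904, 0.23070661]), 'orientation': array([-3.14044325e+00, -1.22889932e-04,  2.83875583e+00]), 'contact_force': array([ 0.24960511, -0.11648545, -0.23447531]), 'wrist_torque': array([ 0.04079294, -0.03550854,  0.00442917]), 'opening': 0.9983967083032053} 0.0187
{'camera_matrix': array([[453.05142882,   0.        , 253.53835051],
       [  0.        , 453.05142882, 188.0694628 ],
       [  0.        ,   0.        ,   1.        ]]), 'origin': array([-0.00131785, -0.81158939,  0.42077532]), 'orientation': array([-1.95802502, -0.00725523, -0.56262603])}
scene press 0.95 169 214 [0.503 0.174 0.024]
scene wide_ring 0.86 204 316 [ 0.593 -0.128  0.019]
scene wide_ring 0.62 213 255 [ 0.464 -0.085  0.012]
scene narrow_ring 0.83 197 198 [0.392 0.039 0.019]
scene narrow_ring 0.65 201 232 [ 0.454 -0.006  0.012]
scene narrow_ring 0.62 221 208 [ 0.36  -0.073  0.015]
scene knob_weight 0.74 239 294 [ 0.454 -0.234  0.023]
scene knob_weight 0.39 204 316 [ 0.593 -0.128  0.019]
side press 0.71 156 208 [0.497 0.161 0.028]
side wide_ring 0.98 203 302 [ 0.624 -0.094  0.001]
side narrow_ring 0.81 187 259 [0.566 0.008 0.002]
side narrow_ring 0.7 193 189 [0.405 0.071 0.   ]
side narrow_ring 0.62 225 196 [ 0.376 -0.043 -0.001]
side knob_weight 0.97 259 275 [ 0.462 -0.231  0.026]
```

View pics/scene.png

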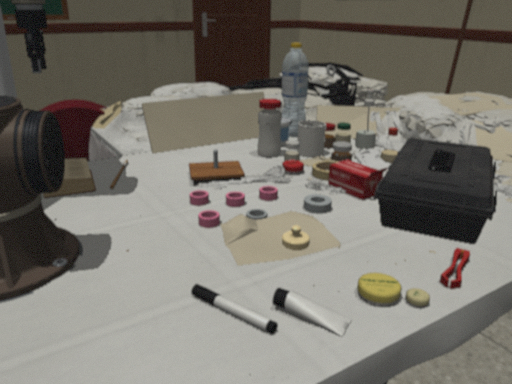

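View pics/side.png

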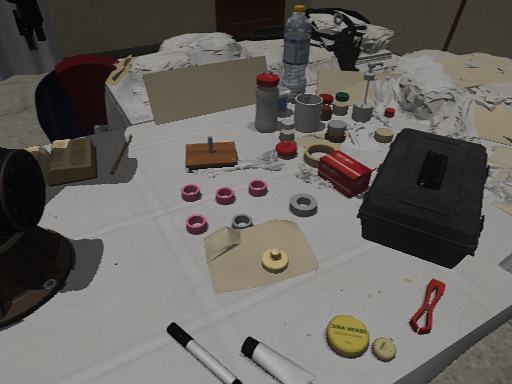

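Both views show the press at about (170,215) in scene and (155,212) in side. The grey wide ring is at (203,317) and (204,303), and the grey narrow ring at (214,257) and (222,242), next to the paper. The four pink rings are decoys. Next I measure from the point clouds.

```bash
python3 - <<'E'
from h import *
from scipy.optimize import least_squares
for n,c in(("scene",dict(wide=(203,317,31),narrow=(214,257,22),post=(160,215,6))),("side",dict(wide=(204,303,31),narrow=(222,242,22),post=(145,211,6)))):
    X=np.load(n+".npy")
    for k,(r,q,rad) in c.items():
        W=X[r-22:r+22,q-22:q+22].reshape(-1,3)
        if k=="post": 
            m=W[(W[:,2]>.038)&(W[:,2]<.085)]; m=m[np.hypot(*(m[:,:2]-np.median(m[:,:2],0)).T)<.02]
            print(n,k,len(m),np.median(m,0).round(4),m[:,2].max()); 
            b=X[r-10:r+40,q-45:q+45].reshape(-1,3); b=b[(abs(b[:,2]-.027)<.005)&(np.hypot(*(b[:,:2]-np.median(m[:,:2],0)).T)<.1)]
            print('  board',np.percentile(b,[2,98],axis=0).round(3).tolist()); 
            rect=cv2.minAreaRect(b[:,:2].astype(np.float32)*1000); print(rect);continue
        m=W[(W[:,2]>.012)&(W[:,2]<.03)]
        c0=np.median(m[:,:2],0); m=m[np.hypot(*(m[:,:2]-c0).T)<.045]
        t=m[m[:,2]>.018]; rm=(rad+16)/2000
        s=least_squares(lambda p:np.hypot(t[:,0]-p[0],t[:,1]-p[1])-rm,c0,loss='soft_l1',f_scale=.004)
        print(n,k,len(t),s.x.round(4),'z',np.percentile(m[:,2],[50,95]).round(4),'mean',t.mean(0).round(4))
E
```

```text
scene wide 163 [ 0.6089 -0.1135] z [0.0189 0.0208] mean [ 0.6081 -0.1153  0.0197]
scene narrow 137 [ 0.4376 -0.1321] z [0.0147 0.0257] mean [ 0.4353 -0.1302  0.0216]
scene post 63 [0.5059 0.1733 0.0578] 0.07478923591914616
  board [[0.439, 0.112, 0.023], [0.574, 0.234, 0.026]]
((507.5899963378906, 174.42807006835938), (109.80292510986328, 135.18722534179688), 67.31649780273438)
side wide 302 [ 0.6134 -0.1122] z [0.0211 0.0233] mean [ 0.6134 -0.1124  0.0215]
side narrow 210 [ 0.4473 -0.1313] z [0.0163 0.0256] mean [ 0.445  -0.1263  0.0222]
side post 60 [0.511  0.1733 0.061 ] 0.07760047316387925
  board [[0.442, 0.112, 0.023], [0.579, 0.236, 0.029]]
((512.0469360351562, 175.52847290039062), (106.64202117919922, 136.48255920410156), 67.39532470703125)
```

```bash
cat >> h.py <<'E'
def delta(x,y,z=None):
    s=robot.read_state(); M=R.from_euler('xyz',s["orientation"]).as_matrix(); p=s["tcp_pos"]
    t=np.array([x,y,p[2] if z is None else z]); d=M.T@(t-p)
    print('t',round(s["time"],2),'tcp',p.round(4),'yaw',np.degrees(s["orientation"][2]).round(1),'rp',s["orientation"][:2].round(3),'F',s["contact_force"].round(1),'open',round(s["opening"],3),'delta',d.round(4)); return d
E
python3 -c "
from h import *
delta(.611,-.113,.17);delta(.4,.22,.2)
print(cm('wrist'))"
```

```text
t 0.5 tcp [0.1864 0.5966 0.2313] yaw 162.7 rp [3.142 0.   ] F [ 0.9  0.9 -0. ] open 0.999 delta [-0.6169 -0.5507  0.0613]
t 0.5 tcp [0.1864 0.5966 0.2313] yaw 162.7 rp [3.142 0.   ] F [ 0.9  0.9 -0. ] open 0.999 delta [-0.3162 -0.2957  0.0313]
(array([[297.31863964,   0.        , 257.48439954],
       [  0.        , 297.31863964, 189.74660075],
       [  0.        ,   0.        ,   1.        ]]), array([0.10744929, 0.62249532, 0.37474722]), array([[ 0.29857065,  0.90270202,  0.30981385],
       [ 0.95438701, -0.28274106, -0.09593187],
       [ 0.0009992 ,  0.32432475, -0.94594527]]))
```

```bash
python3 -m crank '[-0.05,-0.045,0,0, -0.1,-0.09,0,0, -0.15,-0.135,0,0, -0.2,-0.18,0,0, -0.25,-0.225,0,0, -0.3,-0.27,0,0, -0.35,-0.315,0,0, -0.4,-0.36,0.01,0, -0.45,-0.405,0.02,0, -0.5,-0.45,0.03,0, -0.56,-0.5,0.045,0, -0.617,-0.551,0.061,0]'
python3 - <<'E'
from h import *
delta(.611,-.113)
c=cm("wrist");p,d=vision.snapshot("wrist");save(p,"w1");X=cloud("wrist",d,c);np.save("w1.npy",X)
for t in("wide_ring","narrow_ring","press"):
    for q in models.spot_in("wrist",t)[:4]:
        r,k=map(int,q["at"]);print(t,round(q["score"],2),r,k,X[r,k].round(3))
E
```

```text
time: 2.0
tcp_pos: [0.5699, -0.0464, 0.1857]
orientation: [3.141, 0.001, 2.838]
contact_force: [-0.5, 0.4, -1.0]
opening: 0.999
t 2.0 tcp [ 0.5699 -0.0464  0.1857] yaw 162.6 rp [3.141e+00 1.000e-03] F [-0.5  0.4 -1. ] open 0.999 delta [-0.0591 -0.0513  0.    ]
wide_ring 0.85 223 213 [ 0.624 -0.119  0.001]
narrow_ring 0.78 147 303 [0.565 0.01  0.004]
narrow_ring 0.69 11 198 [ 0.383 -0.054  0.002]
narrow_ring 0.63 51 284 [0.459 0.018 0.021]
narrow_ring 0.6 9 301 [0.42  0.048 0.025]
press 0.53 209 219 [ 0.601 -0.1    0.022]
```

View pics/w1.png

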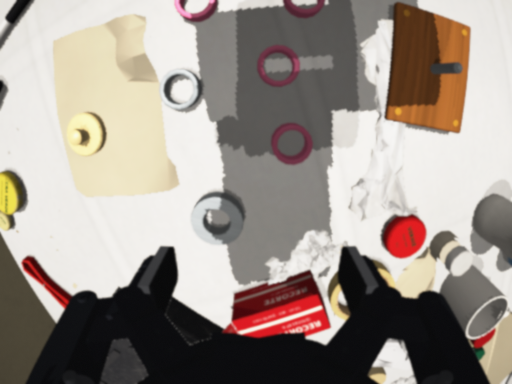

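The wrist view shows the wide ring at (218,217), the narrow one at (89,181) with the curled paper to its left, and the press at top right with its post tip near (68,458).

```bash
cat >> h.py <<'E'
from scipy.optimize import least_squares
def ring(X,r,k,rad,zt=.022,w=32):
    W=X[max(r-w,0):r+w,max(k-w,0):k+w].reshape(-1,3); t=W[abs(W[:,2]-zt)<.0045]
    c0=X[r,k,:2] ; rm=(rad+16)/2000
    for _ in range(4):
        t=t[np.hypot(*(t[:,:2]-c0).T)<(rad+8)/1000] if _==0 else t[np.hypot(*(t[:,:2]-c0).T)<(rad+4)/1000]
        s=least_squares(lambda p:np.hypot(t[:,0]-p[0],t[:,1]-p[1])-rm,c0,loss='soft_l1',f_scale=.003); c0=s.x
    rr=np.hypot(*(t[:,:2]-c0).T); print('ring',c0.round(4),len(t),'z',np.median(t[:,2]).round(4),'r',np.percentile(rr,[3,50,97]).round(4)); return c0
E
python3 - <<'E'
from h import *
X=np.load("w1.npy")
w=ring(X,218,217,31);ring(X,89,181,22,w=26)
W=X[50:95,420:480].reshape(-1,3);m=W[(W[:,2]>.04)&(W[:,2]<.09)];m=m[np.hypot(*(m[:,:2]-[.51,.176]).T)<.02];print('post',len(m),np.median(m,0).round(4),m[:,2].max())
# above-table stuff near wide, narrow
b=X[0:140,385:475].reshape(-1,3);b=b[(abs(b[:,2]-.027)<.004)];rc=cv2.minAreaRect(b[:,:2].astype(np.float32)*1000);print(rc)
delta(*w)
E
```

```text
ring [ 0.6132 -0.1077] 1573 z 0.0226 r [0.0163 0.0244 0.0305]
ring [ 0.4617 -0.0969] 664 z 0.0224 r [0.0158 0.0189 0.0233]
post 276 [0.5118 0.1747 0.0648] 0.07925728864198872
((512.3890380859375, 178.81700134277344), (107.51273345947266, 136.18724060058594), 68.34261322021484)
t 2.2 tcp [ 0.5689 -0.0453  0.1852] yaw 162.5 rp [ 3.142e+00 -1.000e-03] F [ 0.2 -0.6  0.2] open 1.001 delta [-0.061  -0.0462 -0.0001]
```

```bash
python3 - <<'E'
from h import *
for n in("w1","scene","side"):
    X=np.load(n+".npy").reshape(-1,3)
    for c in((.613,-.1085),(.462,-.097)):
        v=X[:,:2]-c; rr=np.hypot(*v.T); a=np.degrees(np.arctan2(v[:,1],v[:,0]))
        for lo,hi in((.036,.06),(.06,.08),(.08,.11)):
            m=(rr>lo)&(rr<hi); o=[]
            for k in range(-180,180,30):
                q=X[m&(a>=k)&(a<k+30),2]; o.append(round(1000*np.percentile(q,97)) if len(q)>5 else None)
            print(n,c,lo,o)
E
```

```text
w1 (0.613, -0.1085) 0.036 [262, 2, 2, 2, 2, 2, 2, 2, 2, 2, 2, 275]
w1 (0.613, -0.1085) 0.06 [278, 18, 2, 2, 2, 2, 2, 2, 2, 2, 282, 291]
w1 (0.613, -0.1085) 0.08 [24, 20, 2, 2, 2, 2, 7, 6, 2, 282, 287, 2]
w1 (0.462, -0.097) 0.036 [40, 39, 18, 18, 23, 2, 2, 2, 2, 2, 2, 2]
w1 (0.462, -0.097) 0.06 [39, 38, 16, 16, 25, 292, 289, 2, 2, 2, 14, 22]
w1 (0.462, -0.097) 0.08 [30, 25, 24, 25, 22, 282, 286, 2, 329, 23, 23, 23]
scene (0.613, -0.1085) 0.036 [-1, 0, -1, -1, -1, 0, -1, None, None, -1, -1, -1]
scene (0.613, -0.1085) 0.06 [None, 13, -1, -1, 0, 0, -1, -1, -1, -1, -1, -1]
scene (0.613, -0.1085) 0.08 [22, 17, -1, -1, -1, -1, 6, 3, 0, 20, 19, -1]
scene (0.462, -0.097) 0.036 [37, 33, 15, 16, 20, None, -1, -1, -1, -1, -1, None]
scene (0.462, -0.097) 0.06 [37, 36, 13, 14, 22, None, -1, -1, 2, -1, 0, 18]
scene (0.462, -0.097) 0.08 [30, 25, 12, 22, 19, 6, -1, 19, 20, 20, 20, 20]
side (0.613, -0.1085) 0.036 [2, 1, 1, 1, 1, 2, 1, 2, 2, 2, 2, 2]
side (0.613, -0.1085) 0.06 [18, 18, 1, 1, 2, 1, 2, 2, 2, 1, 2, 2]
side (0.613, -0.1085) 0.08 [24, 19, 1, 1, 2, 2, 7, 5, 2, 22, 22, 2]
side (0.462, -0.097) 0.036 [40, 39, 17, 17, 22, 1, 2, 2, 2, 2, 2, 3]
side (0.462, -0.097) 0.06 [38, 37, 15, 15, 24, 2, 1, 2, 2, 2, 2, 22]
side (0.462, -0.097) 0.08 [29, 26, 14, 23, 22, 16, 2, 4, 23, 22, 23, 23]
```

```bash
python3 -m crank '[-0.03,-0.024,0.02,0, -0.061,-0.0475,0.05,0, -0.061,-0.0475,0.09,0, -0.061,-0.0475,0.12,0, -0.061,-0.0475,0.135,0, -0.061,-0.0475,0.135,0, -0.061,-0.0475,0.135,0]' 1 50
python3 - <<'E'
from h import *
c=cm("wrist");p,d=vision.snapshot("wrist");save(p,"w2");X=cloud("wrist",d,c)
for q in models.spot_in("wrist","wide_ring")[:2]:
    r,k=map(int,q["at"]);print(round(q["score"],2),r,k,X[r,k].round(3))
    v=ring(X,r,k,31,w=60); delta(*v,.004)
E
```

```text
time: 3.08
tcp_pos: [0.6136, -0.1077, 0.0522]
orientation: [3.141, 0.002, 2.839]
contact_force: [0.3, 0.5, -0.4]
opening: 0.997
0.9 230 255 [ 0.628 -0.112  0.001]
ring [ 0.615  -0.1087] 4112 z 0.0227 r [0.016  0.0232 0.0299]
t 3.17 tcp [ 0.6136 -0.1079  0.0521] yaw 162.7 rp [3.141e+00 2.000e-03] F [ 0.1  0.3 -0. ] open 1.002 delta [-0.0015 -0.0004  0.0481]
```

```bash
python3 -m crank '[-0.001,0,0.02,0, -0.001,0,0.035,0, -0.001,0,0.044,0, -0.001,0,0.048,0, -0.001,0,0.048,0]' 1 60 && python3 -m crank '[0,0,0,0,0,0,0,0,0,0,0,0,0,0,0,0,0,0,0,0,0,0,0,0]' 0 60
```

```text
time: 3.8
tcp_pos: [0.6139, -0.1082, 0.0025]
orientation: [3.142, -0.0, 2.839]
contact_force: [0.1, -0.5, -0.3]
opening: 1.001
time: 4.55
tcp_pos: [0.6143, -0.1084, 0.0038]
orientation: [3.142, 0.001, 2.839]
contact_force: [-1.5, 0.3, 5.8]
opening: 0.693
```

```bash
python3 -m crank '[0,0,-0.02,0, 0,0,-0.06,0, 0,0,-0.1,0, 0,0,-0.13,0, 0,0,-0.14,0, 0,0,-0.14,0]' && python3 -m crank '[0.03,0.04,0,0, 0.07,0.09,0,0, 0.11,0.14,0,0, 0.14,0.18,0,0, 0.144,0.192,0,0, 0.144,0.192,0,0, 0.144,0.192,0,0]'
python3 - <<'E'
from h import *
delta(.5125,.178)
c=cm("wrist");p,d=vision.snapshot("wrist");save(p,"w3");X=cloud("wrist",d,c);np.save("w3.npy",X)
for t in("wide_ring","press"):
  for q in models.spot_in("wrist",t)[:2]:
    r,k=map(int,q["at"]);print(t,round(q["score"],2),r,k,X[r,k].round(3))
E
```

```text
time: 5.3
tcp_pos: [0.6139, -0.1082, 0.1432]
orientation: [3.141, 0.001, 2.839]
contact_force: [-0.3, 0.1, -3.7]
opening: 0.688
time: 6.18
tcp_pos: [0.5341, 0.1169, 0.1423]
orientation: [-3.141, -0.001, 2.838]
contact_force: [-0.1, 0.2, -3.2]
opening: 0.693
t 6.17 tcp [0.5341 0.1169 0.1423] yaw 162.6 rp [-3.141e+00 -1.000e-03] F [-0.1  0.2 -3.2] open 0.693 delta [0.0389 0.0518 0.    ]
wide_ring 0.58 268 253 [0.635 0.081 0.004]
press 0.96 136 310 [0.506 0.176 0.026]
```

View pics/w3.png

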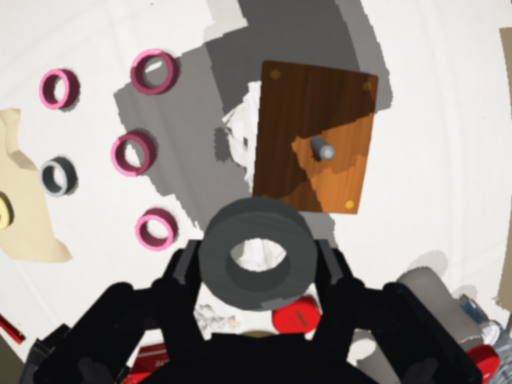

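The ring is held level in the jaws at (252,260). The post is at (148,322) on the board, with nothing in the way.

```bash
python3 - <<'E'
from h import *
X=np.load("w3.npy"); s=robot.read_state()
W=X[195:310,200:318].reshape(-1,3); print(np.percentile(W[W[:,2]>.1][:,2],[5,50,95]))
h=ring(X,230,258,31,zt=.160,w=85); o=h-s["tcp_pos"][:2]; print('hold off',o)
W=X[130:165,300:340].reshape(-1,3);m=W[(W[:,2]>.04)];print('post',len(m),m.mean(0).round(4),m[:,2].max()); tip=m[m[:,2]>.074]; print('tip',len(tip),tip.mean(0))
b=X[50:220,245:385].reshape(-1,3);b=b[(abs(b[:,2]-.027)<.004)];rc=cv2.minAreaRect(b[:,:2].astype(np.float32)*1000);print(rc)
E
```

```text
[0.14506366 0.16091417 0.16212988]
ring [0.5309 0.1193] 6393 z 0.1611 r [0.0143 0.0224 0.0302]
hold off [-0.00314769  0.00245795]
post 342 [0.509  0.177  0.0716] 0.28578049633849184
tip 177 [0.50956657 0.17741802 0.08357447]
((512.248291015625, 179.24795532226562), (106.33441925048828, 136.31869506835938), 68.08174896240234)
```

```bash
python3 -m crank '[0.018,0.025,0,0, 0.036,0.0505,0.015,0, 0.036,0.0505,0.035,0, 0.036,0.0505,0.05,0, 0.036,0.0505,0.05,0, 0.036,0.0505,0.05,0]'
python3 - <<'E'
from h import *
delta(.5118,.1783)
c=cm("wrist");pw,d=vision.snapshot("wrist");X=cloud("wrist",d,c);h=ring(X,230,258,31,zt=.110,w=85)
P=[cv2.resize(pw,(400,300))]
for n,(r,q) in(("scene",(155,215)),("side",(140,211))):
    p,d=vision.snapshot(n);P.append(cv2.resize(p[r-38:r+37,q-50:q+50],(400,300),interpolation=cv2.INTER_CUBIC))
save(np.hstack([P[1],P[2]]),"c1"); save(pw,"w4")
E
```

```text
time: 7.08
tcp_pos: [0.5149, 0.1765, 0.0932]
orientation: [3.141, 0.001, 2.838]
contact_force: [0.7, 0.3, -2.9]
opening: 0.687
t 7.08 tcp [0.5149 0.1765 0.0932] yaw 162.6 rp [3.141e+00 1.000e-03] F [ 0.7  0.3 -2.9] open 0.687 delta [ 0.0035  0.0008 -0.    ]
ring [0.5115 0.179 ] 6534 z 0.112 r [0.0141 0.0224 0.0301]
```

View pics/c1.png

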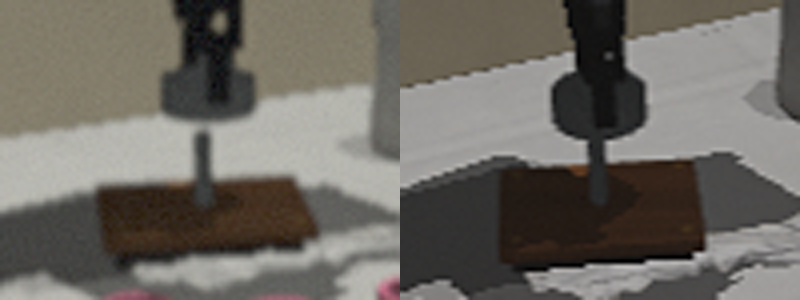

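The ring hangs over the post in both views, within about 2 mm. Lowering it.

```bash
python3 -m crank '[0,0,0.01,0, 0,0,0.02,0, 0,0,0.03,0, 0,0,0.04,0, 0,0,0.05,0, 0,0,0.056,0, 0,0,0.058,0, 0,0,0.06,0,0,0,0.06,0,0,0,0.06,0]' && python3 -m crank '[0,0,0.001,0, 0,0,0.0015,0, 0,0,0.002,0, 0,0,0.002,0]'
```

```text
time: 8.48
tcp_pos: [0.5146, 0.177, 0.033]
orientation: [3.141, 0.0, 2.839]
contact_force: [0.6, -0.5, -3.0]
opening: 0.688
time: 8.98
tcp_pos: [0.5145, 0.1769, 0.0309]
orientation: [3.142, 0.0, 2.839]
contact_force: [0.9, 0.1, -2.7]
opening: 0.688
```

```bash
python3 -m crank '[0,0,0.0005,0, 0,0,0.001,0, 0,0,0.001,0]';  python3 -m crank '[0,0,0.0005,0, 0,0,0.001,0, 0,0,0.001,0]'
```

```text
time: 9.35
tcp_pos: [0.5145, 0.1769, 0.0308]
orientation: [3.141, 0.001, 2.839]
contact_force: [-2.8, -1.6, 12.1]
opening: 0.687
time: 9.72
tcp_pos: [0.5145, 0.1769, 0.0307]
orientation: [3.141, 0.001, 2.839]
contact_force: [-6.9, -2.5, 25.1]
opening: 0.688
```

Contact: the board carries the ring. Next I ease off the pressure, open, rise, and check.

```bash
python3 -m crank '[0,0,-0.001,0, 0,0,-0.0015,0]' && python3 -m crank '[0,0,0,0,0,0,0,0,0,0,0,0,0,0,0,0]' 1 && python3 -m crank '[0,0,-0.02,0, 0,0,-0.05,0, 0,0,-0.09,0, 0,0,-0.13,0, 0,0,-0.14,0, 0,0,-0.14,0]'
python3 - <<'E'
from h import *
delta(.462,-.097)
c=cm("wrist");p,d=vision.snapshot("wrist");save(p,"w5");X=cloud("wrist",d,c)
for q in models.spot_in("wrist","wide_ring")[:2]:
    r,k=map(int,q["at"]);print(round(q["score"],2),r,k,X[r,k].round(3))
    ring(X,r,k,31,zt=.049,w=60)
E
```

```text
time: 9.98
tcp_pos: [0.5145, 0.1769, 0.0308]
orientation: [3.141, 0.0, 2.839]
contact_force: [-2.0, -0.9, 3.1]
opening: 0.691
time: 10.48
tcp_pos: [0.5145, 0.1769, 0.0302]
orientation: [3.142, -0.0, 2.839]
contact_force: [-0.2, -0.0, 0.5]
opening: 0.997
time: 11.22
tcp_pos: [0.5145, 0.1769, 0.1704]
orientation: [3.141, 0.001, 2.839]
contact_force: [0.1, 0.6, -0.2]
opening: 0.997
t 11.22 tcp [0.5145 0.1769 0.1704] yaw 162.7 rp [3.141e+00 1.000e-03] F [ 0.1  0.6 -0.2] open 0.997 delta [-3.160e-02 -2.771e-01 -1.000e-04]
0.84 187 247 [0.523 0.165 0.028]
ring [0.5157 0.1766] 2029 z 0.0496 r [0.0147 0.0229 0.0297]
```

View pics/w5.png

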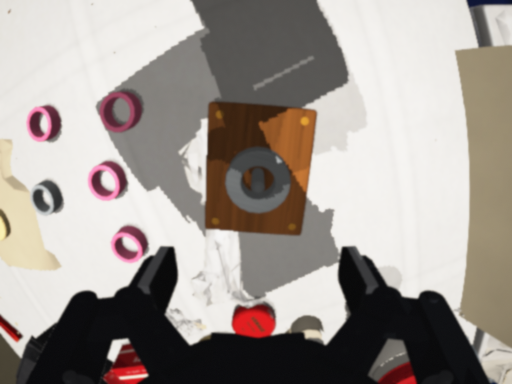

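The wide ring lies flat on the board around the post, with its underside at about 27.6 mm. Now to the narrow ring, turning so the jaws avoid the curled paper.

```bash
python3 -m crank '[-0.003,-0.03,0,9, -0.006,-0.06,0,18, -0.01,-0.09,0,27, -0.013,-0.12,0,36, -0.016,-0.15,0,45, -0.02,-0.18,0,54, -0.023,-0.21,0,63, -0.026,-0.24,0,72, -0.029,-0.26,0,81, -0.0315,-0.277,0,90, -0.0315,-0.277,0,93, -0.0315,-0.277,0,93]'
python3 - <<'E'
from h import *
c=cm("wrist");p,d=vision.snapshot("wrist");save(p,"w6");X=cloud("wrist",d,c);np.save("w6.npy",X)
delta(.462,-.097)
for q in models.spot_in("wrist","narrow_ring")[:4]:
    r,k=map(int,q["at"]);print(round(q["score"],2),r,k,p[r-14:r+14,k-14:k+14].reshape(-1,3).mean(0).round(),X[r,k].round(3))
    ring(X,r,k,22,w=36)
E
```

```text
time: 12.82
tcp_pos: [0.4615, -0.0969, 0.1692]
orientation: [-3.14, -0.0, 1.216]
contact_force: [-0.1, 0.8, -0.0]
opening: 0.998
t 12.88 tcp [ 0.4616 -0.0968  0.1694] yaw 69.7 rp [-3.14 -0.  ] F [-0.3 -0.1  0.1] open 1.0 delta [-0.0001  0.0004 -0.    ]
0.9 185 258 [123. 121. 116.] [ 0.456 -0.112  0.   ]
ring [ 0.4617 -0.0969] 462 z 0.0223 r [0.0159 0.0184 0.0248]
0.83 68 217 [110.  85.  90.] [0.462 0.021 0.005]
ring [0.4715 0.0077] 500 z 0.0226 r [0.0158 0.0186 0.0216]
0.82 54 298 [221. 189. 198.] [0.541 0.005 0.021]
ring [ 0.5541 -0.0021] 529 z 0.0225 r [0.0156 0.0185 0.0216]
0.8 169 157 [87. 62. 68.] [ 0.358 -0.054  0.005]
ring [ 0.375  -0.0518] 406 z 0.0224 r [0.0158 0.0185 0.022 ]
```

View pics/w6.png

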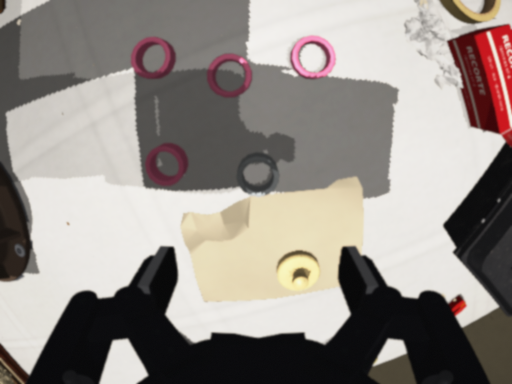

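The grey narrow ring is at (173,258). The curled paper starts below row 195, clear of the jaw line (row 173). Descending with the jaws at 0.8.

```bash
python3 -m crank '[0,0,0.04,0, 0,0,0.08,0, 0,0,0.12,0, 0,0,0.14,0, 0,0,0.155,0, 0,0,0.162,0, 0,0,0.165,0,0,0,0.165,0]' 0.8 && python3 -m crank '[0,0,0,0,0,0,0,0,0,0,0,0,0,0,0,0,0,0,0,0,0,0,0,0]' 0 40
```

```text
time: 13.92
tcp_pos: [0.4622, -0.0969, 0.0057]
orientation: [3.141, -0.0, 1.216]
contact_force: [-1.0, 0.5, -0.1]
opening: 0.801
time: 14.68
tcp_pos: [0.4622, -0.0969, 0.0061]
orientation: [3.14, -0.0, 1.215]
contact_force: [-1.6, 0.2, 9.5]
opening: 0.5
```

```bash
python3 -m crank '[0,0,-0.02,0, 0,0,-0.06,0, 0,0,-0.1,0, 0,0,-0.13,0, 0,0,-0.13,0]' && python3 -m crank '[0.04,-0.007,0,0, 0.09,-0.016,0,0, 0.14,-0.025,0,0, 0.19,-0.034,0,0, 0.23,-0.041,0,0, 0.26,-0.046,0,0, 0.275,-0.049,0,0, 0.275,-0.049,0,0, 0.275,-0.049,0,0]'
python3 - <<'E'
from h import *
c=cm("wrist");p,d=vision.snapshot("wrist");save(p,"w7");X=cloud("wrist",d,c)
z=robot.read_state()["tcp_pos"]; W=X[180:310,190:320].reshape(-1,3);W=W[(W[:,2]>.1)&(W[:,2]<.2)];print(len(W),np.percentile(W[:,2],[5,50,95]).round(4))
h=ring(X,230,258,22,zt=np.percentile(W[:,2],80),w=85)
print('hold',h-z[:2]); d=delta(*(z[:2]+np.array([.512,.178])-h),.09)
E
```

```text
time: 15.3
tcp_pos: [0.4626, -0.0971, 0.1372]
orientation: [3.137, -0.0, 1.216]
contact_force: [-0.9, 0.6, -3.3]
opening: 0.497
time: 16.42
tcp_pos: [0.5114, 0.1771, 0.135]
orientation: [-3.141, 0.0, 1.215]
contact_force: [-0.6, 0.6, -0.7]
opening: 0.498
7620 [0.1343 0.1512 0.1845]
ring [0.5156 0.1858] 384 z 0.168 r [0.0208 0.0226 0.0257]
hold [0.0041233  0.00877578]
t 16.48 tcp [0.5114 0.177  0.1352] yaw 69.6 rp [-3.141  0.   ] F [-0.5  0.5 -1.3] open 0.497 delta [-0.0085 -0.0006  0.0452]
```

View pics/w7.png

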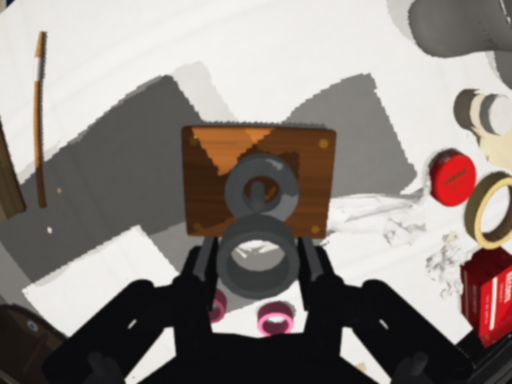

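The narrow ring is held level at (255,258). The wide ring on the board shows beyond it, with the post inside. My ring fit used the wrong height, so I refit at the top face, z≈0.151.

```bash
python3 - <<'E'
from h import *
c=cm("wrist");p,d=vision.snapshot("wrist");X=cloud("wrist",d,c)
z=robot.read_state()["tcp_pos"]
h=ring(X,228,258,22,zt=.151,w=60)
print('hold',h-z[:2]); delta(*(z[:2]+np.array([.512,.178])-h),.09)
w=ring(X,205,262,31,zt=.049,w=50)
b=X[150:185,225:300].reshape(-1,3);m=X[165:215,240:285].reshape(-1,3);m=m[(m[:,2]>.055)&(m[:,2]<.09)];print(len(m),m.mean(0).round(4) if len(m) else 0)
E
```

```text
ring [0.5122 0.1774] 1792 z 0.1512 r [0.0154 0.0192 0.0246]
hold [0.0006256  0.00040679]
t 16.52 tcp [0.5116 0.177  0.1353] yaw 69.6 rp [-3.141  0.   ] F [-0.3 -0.4 -1.5] open 0.498 delta [ 0.0005 -0.0004  0.0453]
ring [0.5165 0.1801] 2714 z 0.0496 r [0.0151 0.0236 0.0302]
301 [0.5131 0.1816 0.0714]
```

```bash
python3 -m crank '[0.001,0,0.015,0, 0.001,0,0.03,0, 0.001,0,0.04,0, 0.001,0,0.05,0, 0.001,0,0.058,0, 0.001,0,0.066,0, 0.001,0,0.071,0, 0.001,0,0.074,0, 0.001,0,0.076,0, 0.001,0,0.076,0]' && python3 -m crank '[0,0,0.001,0, 0,0,0.0015,0, 0,0,0.002,0, 0,0,0.002,0]'; python3 -m crank '[0,0,0.0005,0, 0,0,0.001,0, 0,0,0.001,0]'
```

```text
time: 17.77
tcp_pos: [0.512, 0.179, 0.0594]
orientation: [3.141, -0.0, 1.216]
contact_force: [0.2, -0.3, -1.2]
opening: 0.497
time: 18.27
tcp_pos: [0.512, 0.179, 0.0573]
orientation: [-3.142, -0.0, 1.216]
contact_force: [-0.2, -0.1, -1.3]
opening: 0.493
time: 18.65
tcp_pos: [0.5119, 0.1789, 0.0563]
orientation: [-3.141, -0.0, 1.216]
contact_force: [-0.2, 0.8, -0.5]
opening: 0.496
```

```bash
python3 -m crank '[0,0,0.0005,0, 0,0,0.001,0, 0,0,0.001,0]'; python3 -m crank '[0,0,0.0003,0, 0,0,0.0006,0, 0,0,0.0006,0]'
```

```text
time: 19.02
tcp_pos: [0.512, 0.1789, 0.0553]
orientation: [-3.142, -0.0, 1.216]
contact_force: [0.8, -0.3, -0.8]
opening: 0.497
time: 19.4
tcp_pos: [0.512, 0.179, 0.0552]
orientation: [3.141, -0.0, 1.216]
contact_force: [-2.7, -0.7, 6.9]
opening: 0.5
```

Contact. Release, rise, and verify.

```bash
python3 -m crank '[0,0,-0.0003,0, 0,0,-0.0005,0]' && python3 -m crank '[0,0,0,0,0,0,0,0,0,0,0,0,0,0,0,0]' 0.85 && python3 -m crank '[0,0,-0.02,0, 0,0,-0.05,0, 0,0,-0.09,0, 0,0,-0.12,0, 0,0,-0.13,0, 0,0,-0.13,0]'
python3 - <<'E'
from h import *
delta(.5,.1)
c=cm("wrist");p,d=vision.snapshot("wrist");X=cloud("wrist",d,c)
for q in models.spot_in("wrist","narrow_ring")[:3]:
    r,k=map(int,q["at"]);print(round(q["score"],2),r,k,X[r,k].round(3))
r,k=[int(v) for v in min((q["at"] for q in models.spot_in("wrist","narrow_ring")),key=lambda a:np.hypot(a[0]-190,a[1]-258))]
ring(X,r,k,22,zt=.071,w=50); ring(X,r,k,31,zt=.049,w=60)
ps,_=vision.snapshot("side")
save(np.hstack([cv2.resize(p,(400,300)),cv2.resize(ps[102:177,161:261],(400,300),interpolation=cv2.INTER_CUBIC)]),"f")
E
```

```text
time: 19.65
tcp_pos: [0.512, 0.179, 0.0553]
orientation: [3.142, -0.0, 1.216]
contact_force: [-1.2, -0.5, -0.3]
opening: 0.499
time: 20.15
tcp_pos: [0.512, 0.1789, 0.0552]
orientation: [-3.142, -0.0, 1.216]
contact_force: [0.5, 0.3, -0.2]
opening: 0.848
time: 20.9
tcp_pos: [0.5119, 0.1789, 0.1851]
orientation: [3.141, -0.0, 1.216]
contact_force: [-0.1, 0.1, 0.3]
opening: 0.849
t 20.9 tcp [0.5119 0.1789 0.1851] yaw 69.7 rp [ 3.141 -0.   ] F [-0.1  0.1  0.3] open 0.849 delta [-0.0781  0.0163 -0.    ]
0.87 275 212 [0.413 0.075 0.023]
0.66 288 274 [0.479 0.027 0.021]
0.61 196 251 [0.501 0.167 0.055]
ring [0.5123 0.1786] 631 z 0.0714 r [0.0051 0.0178 0.0215]
ring [0.5148 0.1789] 761 z 0.0496 r [0.0075 0.0239 0.0302]
```

View pics/f.png

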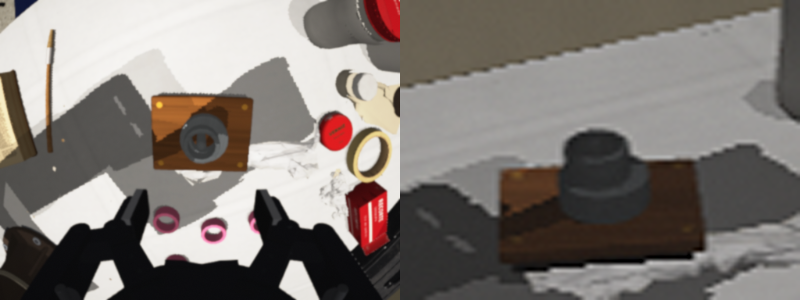

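Both rings are stacked flat on the board around the post, with tops at 49.6 and 71.4 mm (expected 49 and 71). The gripper is well clear.

```bash
python3 -c "
from h import *
vision.snapshot('side');print(models.spot_in('side','knob_weight')[:1]);print(robot.job_done())"
```

```text
[{'at': [261.4, 272.1], 'score': 0.8}]
the job is handed in; nothing more can be done
None
```

The job is handed in, at about 21 s of the 64 s allowed. The wide steel ring lies flat on the board round the post, and the narrow steel ring lies flat on top of it. I lowered each ring in small steps until I felt contact, then released it.

**Final checks:**
- **Heights:** the ring tops measured 49.6 mm and 71.4 mm, against the 49 and 71 mm they should be.
- **Position:** the ring centres were within about 3 mm of the post, and the last pictures show both rings sitting level.
- **Forces:** the highest reading I saw was about 26 N, a brief press when seating the wide ring.
- **Knob weight:** it stayed where it was, seen 2–3 pixels from its first sighting, which is within the detector's error.
- **Pink rings:** I did not touch them.

One measurement of the narrow ring in the gripper was wrong because I fitted it at the wrong height. I noticed and refitted it before lowering the ring. An early estimate of the narrow ring's position, thrown off by the nearby paper, was also replaced before I acted on it. No final check failed.

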